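# Roll the shaft blank into the V-blocks and set it against the end stop

## Robot

A 6-joint arm with a two-finger parallel gripper is mounted at the origin on the work surface. World frame = base frame: x ahead of the robot, y to its left, z up, the work surface at z = 0. Lengths are in mm, angles in rad, forces in N, time in s.
With the tool pointing down it reaches from about 350 to 775 mm from the base axis. Payload 7.3 kg.
Tool frame: the origin (TCP) lies between the finger pads; the fingertips stand 25 mm ahead of it and the grasp point (between the pads) lies 6 mm ahead of it; z points along the fingers, y is the line along which they close (so a half turn about z gives the same grasp; the last joint's range is limited). The gripper opens to 92 mm and grips with 3 to 60 N. Pads are 19 mm wide; open, the fingers measure 130 mm over their backs; the gripper's body (75 mm by 190 mm) begins 47 mm behind the grasp point.
Start: joints at [0.99, 0.342, 1.524, -0, 1.275, -0.146], TCP at [221.133, 476.175, 251.741] pointing down, gripper open.
Joint ranges: [-2.53, 2.53], [-0.77, 2.02], [0.04, 2.7], [-1, 4.14], [0.28, 2.66], [-3.11, 3.11]. Speed limits (rad/s): [2.57, 2.57, 3.14, 3.14, 3.14, 3.14].

## Interface

Orientations are given as [roll, pitch, yaw] about the fixed x, y, z axes, in that order (R = Rz(yaw) Ry(pitch) Rx(roll)).
In Python, from plant import bot gives the robot as it stands.
- The arm moves only by the tool play_rows, never from a script. Its argument "commands" is a list of rows, each an object of numbers: "x", "y", "z": the shift along the tool's x, y, z in m; "twist": the turn about the tool's z in degrees. In form: [{"x": .., "y": .., "z": .., "twist": ..}, ...]. A call has exactly 8 rows; each row is the pose to reach, as a shift and turn from the pose commanded when the call began, along the tool's axes at that moment; what a row does not reach only later rows make up. A row lasts 1/10 s, in which the tool goes at most 50 mm and 8.59 degrees, less where a joint would pass 70% of its speed; a pose out of reach is approached as far as the arm can. A call with a gripper value outside its range is refused whole. "jaw" is the closure, from 0 (fully open) to 1 (shut), set as the call begins (left out, the last holds). The fingers move at their own pace and stop on an object; the grip force is fixed at half the most. Time passes only in rows, so rows that repeat a pose let the fingers close, or fill a call up. It gives the time, the measured TCP pose, the force, the opening and the grip force at its end, in the units of the state.
- bot.get_obs(): the state, without advancing time (a new reading comes with each control period).
- bot.capture(name): name is "scene" or "side" or "wrist"; returns a dict with "pixels" (400x640x3 uint8, red, green, blue), "fx", "fy", "cx", "cy" (pixels), "eye" and "rotation" of the camera in the world. Camera axes: x right, y down, z forward; pixel columns grow to the right and rows downward; lengths in mm; the calibration is good to about 2 mm. The wrist camera is an equidistant fisheye: a pixel r from the principal point sees the ray r / f radians off the axis. A picture is of the moment at which its call begins. There is no depth.
- bot.close_job(): hands the job in; it is judged then, once.
The state is a dict: "time": time; "joint_positions": joint angles; "dq": joint speeds; "tau": joint torques, N m; "tool_pos": TCP position; "tcp_rot": TCP orientation; "contact_force": force on the tool from outside, world axes, zero at the start; "moment": the same for the moment, N m; "grip_width": finger opening in mm; "finger_force": force on a finger pad.
Only numpy, scipy, OpenCV 4.12 (cv2) and the standard library are available. Lean on these libraries where they do the work, as an engineer would, in place of code of your own. Each camera call takes 0.05 s, during which the arm holds its last target. There are 200 camera calls.

## Task

Load the long round bar for drilling without gripping it: push it from behind so that it rolls along the wooden loading board, drops into the pair of V-blocks and lies in both of them, then push on its free end so that it slides along the V-blocks until its other end is up against the screw head of the end stop. Do not lift or carry the bar or let it fall off the jig, leave everything else on the bench where it is, and finish with the hand clear.

Things in the scene. Friction and masses are not known exactly. Their poses are not given: they have to be found in the camera images.
- jig: Fixed drilling jig. Origin at bench height straight below the V axis, half-way between the two V-blocks; y runs along the V groove (left, to the end stop), x across it, away from the robot. Steel base plate 10 mm thick, x -250 to 70, y -180 to 220 mm; on it the wooden loading board (robot side) and the V-blocks, all tops level, 50 mm above the bench.
- board_mid (a point): Middle of the loading board's flat top, 50 mm above the bench; axes as the jig's. The board is 213 mm (x) by 360 mm (y); in the jig's frame x -244 to -31, y -170 to 190 mm. A bar lying on it has its axis 68 mm above the bench.
- v_axis (a point): Point on the axis that the bar has when seated, half-way between the two V-blocks, 57.5 mm above the bench; axes as the jig's. Each steel block is 60 mm across (x +-30), 36 mm long (y), centred at y = -55 and +55 mm, top 50 mm above the bench, with a 90 degree groove 36 mm wide and 18 mm deep. Going in, the bar drops 10.5 mm.
- stop: Fixed end stop, an upright 62 mm steel angle on the base plate; its hex screw head (19 mm across, on the seated bar's axis) points along the jig's -y at the bar. Origin straight below the face of the head, on the base plate (10 mm above the bench), axes as the jig's; the face is 47.5 mm above it. Its place along the groove varies.
- bar: The long round bar: aluminium shaft blank, 36 mm diameter, 220 mm long, 0.5 to 0.8 kg, loose on the loading board, roughly parallel to the groove. Origin at its middle, on its axis; its y axis runs along it (left end +y), x and z turn as it rolls. It rolls freely on the board; in the V-blocks it slides endwise against about 3 to 10 N.
- bar_left (a point): Centre of the bar's left end face (the end towards the end stop), 110 mm from the bar's middle.
- bar_right (a point): Centre of the bar's right end face (the free end, to be pushed), 110 mm from the bar's middle.
- offcut: Bystander: steel offcut of 32 mm diameter, 62 mm tall, standing upright on the loading board to the left of the bar. Origin at the centre of its foot.
- short_bar: Bystander: shorter round bar, 36 mm diameter, 110 mm long, lying on the bench left of the jig; it rolls if touched. Origin at its middle on its axis.
- chuck_key: Bystander: drill chuck key, T-shaped, 84 mm long and 21 mm high, lying on the bench right of the jig. Origin under the T end.
- try_square: Bystander: try square with wooden stock, 170 x 100 mm, 18 mm high, lying flat on the bench on the left. Origin under the middle of its stock.
- oil_bottle: Bystander: grey oil bottle, 60 mm diameter, 170 mm tall, behind the jig. Origin at the centre of its foot.
- grease_tin: Bystander: steel tin, 84 mm diameter, 85 mm tall, behind the jig. Origin at the centre of its foot.
- hammer: Bystander: hammer lying on the bench on the right, nearer the robot. Origin under its middle.
- bench_brush: Bystander: bench brush lying on the right towards the back. Origin under its middle.

How it is judged:
By the outcome, as a careful person would: the job done as asked, in the order asked, and still so for the second after the job is handed in, with the robot touching nothing.
It also fails if it takes over 54 s, if anything falls off the work surface, if the arm or the gripper's body presses on something with over 40 N, if the wrist force passes 120 N, or if a joint passes its speed limit or range.

## Working session

There is one attempt and no reset: what is moved stays moved. The work goes in short steps, Python scripts to look and compute and a tool call to move; the robot and the scene stay as the last step left them, time stands still between calls to the robot, and variables do not carry over. Pictures are saved under pics/ and viewed, at most 10 in all, crops included, and the job is handed in when it is done.

Besides the shell and the picture viewer there is one more tool, called after "Request:" as name([rows], argument=value, ...), one row to a line, values as JSON. play_rows: Moves the arm, as the interface text tells. Its arguments: {"type":"object","properties":{"commands":{"type":"array"},"jaw":{"type":"number"}},"required":["commands"]}

```bash
ls; mkdir -p pics
python3 - <<'E'
from plant import bot
import cv2,numpy as np
o=bot.get_obs(); print(o)
for n in("scene","side"):
    c=bot.capture(n); cv2.imwrite(f"pics/{n}0.png",c["pixels"][...,::-1])
    print(n,{k:np.round(v,4).tolist() for k,v in c.items() if k!="pixels"})
E
```

```text
pics
{'time': 0.0, 'joint_positions': array([ 9.90001582e-01,  3.42724998e-01,  1.52504922e+00, -2.47104228e-05,
        1.27536612e+00, -1.45984774e-01]), 'dq': array([-8.85385524e-04, -8.57915212e-05, -1.01814720e-03, -1.03552026e-03,
        1.81635239e-03,  2.08709228e-04]), 'tau': array([ 1.23628652e-04, -4.31256759e+01, -2.44217688e+01,  7.16289645e-02,
        5.61873545e-02, -1.03188765e-04]), 'tool_pos': array([220.92084871, 475.84160036, 251.03250528]), 'tcp_rot': array([-3.14005800e+00, -2.01759055e-04,  2.70678974e+00]), 'contact_force': array([-0.06647081, -1.06220788, -0.03728164]), 'moment': array([-0.00706392,  0.00419242,  0.04249897]), 'finger_force': 0.0, 'grip_width': 91.92476534409236}
scene {'fx': 408.4889, 'fy': 408.4889, 'cx': 312.3839, 'cy': 196.8896, 'eye': [1410.5037, -360.847, 738.9099], 'rotation': [-2.1709, 0.0166, 1.1702]}
side {'fx': 509.9413, 'fy': 509.9413, 'cx': 311.0064, 'cy': 198.7209, 'eye': [235.172, -955.7616, 1006.3662], 'rotation': [-2.3246, 0.0118, -0.2994]}
```

View pics/scene0.png

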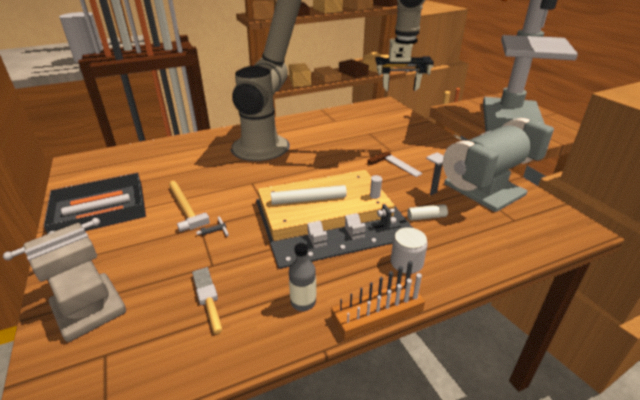

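View pics/side0.png

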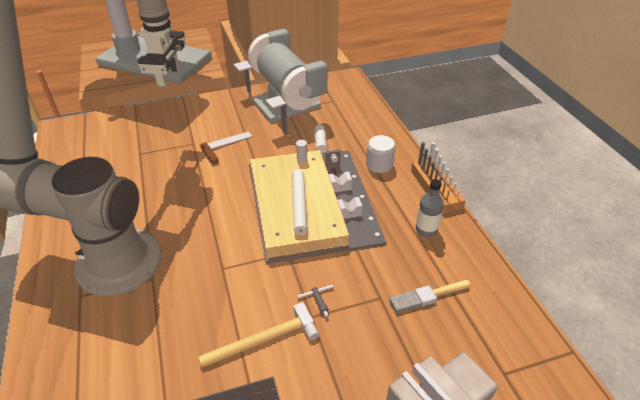

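The scene view shows the yellow board at about px (260–395, 175–235) with the bar at (272–347, 195) and the offcut at (376, 186). In the side view the board is at about (250–345, 155–255), the bar at (299, 170–235) and the offcut at (302, 150).

```bash
cat > h.py <<'E'
from plant import bot
import cv2,numpy as np
from scipy.spatial.transform import Rotation as R
def cam(n):
    c=bot.capture(n); c["R"]=R.from_euler("xyz",c["rotation"]).as_matrix() if np.size(c["rotation"])==3 else np.array(c["rotation"]); return c
def ray(c,u,v): return c["R"]@np.array([(u-c["cx"])/c["fx"],(v-c["cy"])/c["fy"],1.])
def at(c,u,v,z):
    d=ray(c,u,v); e=np.array(c["eye"]); return e+d*(z-e[2])/d[2]
def proj(c,p):
    q=c["R"].T@(np.array(p,float)-c["eye"]); return np.array([c["cx"]+c["fx"]*q[0]/q[2],c["cy"]+c["fy"]*q[1]/q[2]])
def crop(c,x0,y0,x1,y1,s,name):
    cv2.imwrite(name,cv2.resize(c["pixels"][y0:y1,x0:x1,::-1],None,fx=s,fy=s,interpolation=cv2.INTER_CUBIC))
E
python3 - <<'E'
from h import *
for n,b in(("side",(235,115,400,265)),("scene",(245,160,455,270))):
    c=cam(n); x0,y0,x1,y1=b; crop(c,*b,4 if n=="side" else 3.8,f"pics/{n}1.png")
    hsv=cv2.cvtColor(c["pixels"],cv2.COLOR_RGB2HSV)
    m=cv2.inRange(hsv,(20,90,110),(32,255,255)); mm=np.zeros_like(m); mm[y0:y1,x0:x1]=m[y0:y1,x0:x1]
    cs=max(cv2.findContours(mm,0,1)[0],key=cv2.contourArea); hull=cv2.convexHull(cs)
    print(n,cv2.contourArea(cs)); 
    a=cv2.approxPolyDP(hull,4,True)[:,0]
    for p in a: print(p,at(c,*p,50)[:2].round(1))
E
```

```text
side 5238.5
[319 150] [612.2 221.1]
[347 234] [ 573.5 -132.6]
[267 247] [ 368.7 -113.2]
[250 159] [402.3 243.3]
scene 2765.0
[392 204] [607.5 217.3]
[274 228] [ 572.9 -130.9]
[260 189] [ 372.5 -109.3]
[365 171] [411.6 237.1]
```

View pics/side1.png

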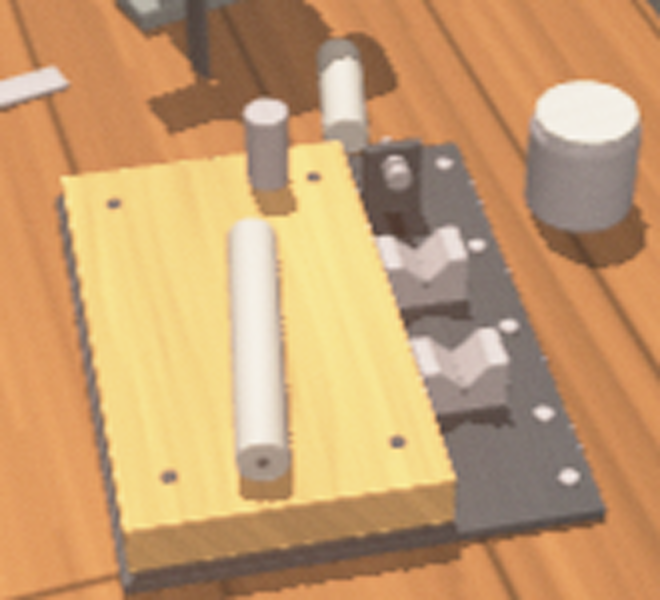

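View pics/scene1.png

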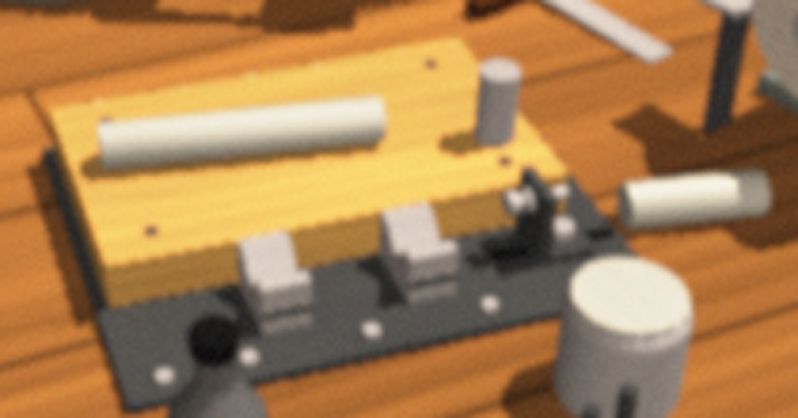

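The side crop (offset 235,115, ×4) shows the board's top corners at (62,177), (338,143), (455,487) and (125,528). The bar's right face is at (263,463), its left end near (252,222), the screw head at (397,172) and the V-blocks at (430,262) and (465,370). In the scene crop (offset 245,160, ×3.8) the screw head is at (517,200) and the bar runs from (100,148) to (384,118).

Run:
```python
from h import *
S=cam("side");C=cam("scene")
s=lambda u,v:(235+u/4,115+v/4); k=lambda u,v:(245+u/3.8,160+v/3.8)
W=np.array([[-244,190],[-31,190],[-31,-170],[-244,-170]],float)
P1=np.array([at(S,*s(*p),50)[:2] for p in[(62,177),(338,143),(455,487),(127,528)]])
P2=np.array([at(C,*k(*p),50)[:2] for p in[(462,40),(568,180),(108,268),(50,108)]])
def fit(P):
    a=P.mean(0);b=W.mean(0);U,_,V=np.linalg.svd((W-b).T@(P-a)); r=(U@V).T; t=a-r@b
    return r,t,np.degrees(np.arctan2(r[1,0],r[0,0])),(W@r.T+t-P)
for P in(P1,P2,(P1+P2)/2):
    r,t,y,e=fit(P); print(y,t.round(1),e.round(1).tolist())
J=lambda p:(r.T@(p[:2]-t)).round(1)
def tri(a,b):
    d1=ray(S,*s(*a));d2=ray(C,*k(*b));A=np.c_[d1,-d2];x=np.linalg.lstsq(A,np.array(C["eye"])-S["eye"],rcond=None)[0]
    p=np.array(S["eye"])+d1*x[0];q=np.array(C["eye"])+d2*x[1];return (p+q)/2,np.linalg.norm(p-q)
for n,a,b in[("head",(395,174),(512,201)),("barR",(263,463),(103,148)),("barL",(252,224),(382,118))]:
    p,g=tri(a,b);print(n,p.round(1),g.round(1),"jig",J(p))
print("barR s",J(at(S,*s(263,463),68)),"c",J(at(C,*k(103,148),68)))
print("barL s top",J(at(S,*s(252,220),80)),"c",J(at(C,*k(384,118),68)))
print("offcut",J(at(S,*s(266,112),112)),J(at(C,*k(500,70),112)))
for q in[(405,237),(443,227),(388,239),(465,375)]: print(J(at(S,*s(*q),50)))
# V axis line verification: project groove bottom at block front faces
for y in(-73,-37,37,73):
    p=np.r_[r@np.array([0,y])+t,32]; u=proj(S,p);v=proj(C,p);print(y,((u-[235,115])*4).round(),((v-[245,160])*3.8).round())
```

```text
-6.27737324354067 [625.2  25.7] [[-0.0, -0.4], [2.7, 0.9], [1.3, 3.0], [-4.0, -3.5]]
-6.894545774902069 [631.6  25.8] [[1.1, 0.4], [-1.0, 3.4], [-2.1, -3.6], [2.0, -0.2]]
-6.5862536890268775 [628.4  25.7] [[0.6, 0.0], [0.8, 2.1], [-0.4, -0.3], [-1.0, -1.9]]
head [638.2 158.   57.6] 1.5 jig [ -5.5 132.5]
barR [460.8 -98.4  64.7] 1.1 jig [-152.3 -142.5]
barL [516.9 114.2  72.2] 7.5 jig [-121.    75.1]
barR s [-152.6 -146.3] c [-148.2 -142.8]
barL s top [-122.1   75.8] c [-121.7   75. ]
offcut [-97.4 156.1] [-95.  157.7]
[-11.9  70.7]
[17.5 76.1]
[-24.4  70.9]
[ -3.7 -76.2]
-73 [468. 390.] [246. 286.]
-37 [455. 354.] [294. 276.]
37 [431. 284.] [391. 257.]
73 [420. 252.] [438. 247.]
```

Request:
play_rows([
  {"x": -0.015,"y": -0.013,"z": 0,"twist": 0},
  {"x": -0.04,"y": -0.035,"z": 0,"twist": 0},
  {"x": -0.065,"y": -0.056,"z": 0,"twist": 0},
  {"x": -0.09,"y": -0.078,"z": 0,"twist": 0},
  {"x": -0.115,"y": -0.1,"z": 0,"twist": 0},
  {"x": -0.14,"y": -0.121,"z": 0,"twist": 0},
  {"x": -0.166,"y": -0.144,"z": 0,"twist": 0},
  {"x": -0.192,"y": -0.166,"z": 0,"twist": 0},
])

```text
time: 1.1
tool_pos: [325.6, 243.5, 251.8]
tcp_rot: [3.141, 0.0, 2.707]
contact_force: [0.2, 0.3, -0.1]
grip_width: 91.9
finger_force: 0.0
```

Request:
play_rows([
  {"x": -0.026,"y": -0.022,"z": 0,"twist": -2},
  {"x": -0.052,"y": -0.044,"z": 0,"twist": -5},
  {"x": -0.078,"y": -0.066,"z": 0,"twist": -8},
  {"x": -0.104,"y": -0.09,"z": 0,"twist": -11},
  {"x": -0.13,"y": -0.112,"z": 0,"twist": -14},
  {"x": -0.155,"y": -0.134,"z": 0,"twist": -17},
  {"x": -0.175,"y": -0.152,"z": 0,"twist": -18.3},
  {"x": -0.191,"y": -0.166,"z": 0,"twist": -18.3},
])

```text
time: 1.9
tool_pos: [429.1, 12.1, 251.8]
tcp_rot: [-3.141, 0.0, 3.026]
contact_force: [0.5, 0.4, -0.3]
grip_width: 91.6
finger_force: 0.0
```

Request:
play_rows([
  {"z": 0.02},
  {"z": 0.045},
  {"z": 0.07},
  {"z": 0.095},
  {"z": 0.12},
  {"z": 0.142},
  {"z": 0.158},
  {"z": 0.166},
])

```text
invalid input at $.commands[0]: expected keys x, y, z, twist
```

Run:
```python
from h import *
print(bot.get_obs()["tool_pos"])
a=cam("side");b=cam("scene")
f=lambda c,x0,y0,x1,y1:cv2.resize(c["pixels"][y0:y1,x0:x1,::-1],(400,400*(y1-y0)//(x1-x0)),interpolation=cv2.INTER_CUBIC)
A=f(a,225,85,405,265);B=f(b,245,100,425,280)
cv2.imwrite("pics/b2.png",np.hstack([A,B]))
```

```text
[429.13508742  12.11388694 251.75971683]
```

View pics/b2.png

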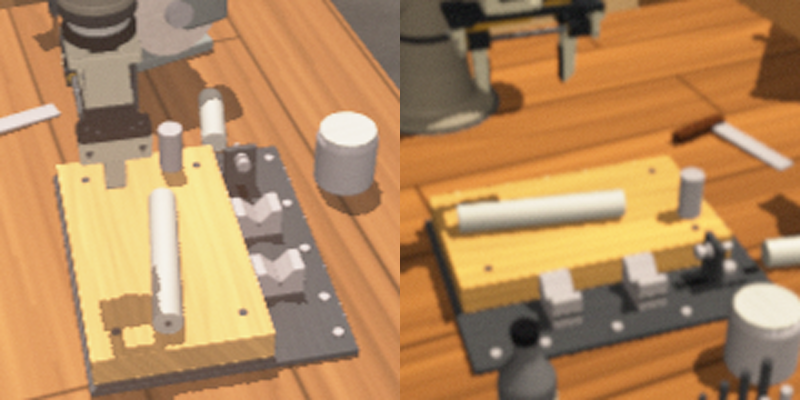

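The descent was refused because keys were missing. The hand is still high behind the bar, in the side view at about (115,150), and nothing has moved.

Request:
play_rows([
  {"x": 0,"y": 0,"z": 0.02,"twist": 0},
  {"x": 0,"y": 0,"z": 0.045,"twist": 0},
  {"x": 0,"y": 0,"z": 0.07,"twist": 0},
  {"x": 0,"y": 0,"z": 0.095,"twist": 0},
  {"x": 0,"y": 0,"z": 0.12,"twist": 0},
  {"x": 0,"y": 0,"z": 0.142,"twist": 0},
  {"x": 0,"y": 0,"z": 0.158,"twist": 0},
  {"x": 0,"y": 0,"z": 0.166,"twist": 0},
])

```text
time: 2.8
tool_pos: [427.7, 14.6, 84.6]
tcp_rot: [3.141, -0.002, 3.027]
contact_force: [-0.9, -0.7, 0.5]
grip_width: 91.8
finger_force: 0.0
```

Request:
play_rows([
  {"x": -0.003,"y": 0,"z": 0,"twist": 0},
  {"x": -0.006,"y": 0,"z": 0,"twist": 0},
  {"x": -0.009,"y": 0,"z": 0,"twist": 0},
  {"x": -0.012,"y": 0,"z": 0,"twist": 0},
  {"x": -0.015,"y": 0,"z": 0,"twist": 0},
  {"x": -0.018,"y": 0,"z": 0,"twist": 0},
  {"x": -0.021,"y": 0,"z": 0,"twist": 0},
  {"x": -0.024,"y": 0,"z": 0,"twist": 0},
])

```text
time: 3.6
tool_pos: [452.1, 11.1, 85.7]
tcp_rot: [3.141, -0.001, 3.026]
contact_force: [-3.3, 1.0, 2.5]
grip_width: 92.1
finger_force: 1.4
```

Request:
play_rows([
  {"x": -0.002,"y": 0,"z": 0,"twist": 0},
  {"x": -0.004,"y": 0,"z": 0,"twist": 0},
  {"x": -0.006,"y": 0,"z": 0,"twist": 0},
  {"x": -0.008,"y": 0,"z": 0,"twist": 0},
  {"x": -0.01,"y": 0,"z": 0,"twist": 0},
  {"x": -0.012,"y": 0,"z": 0,"twist": 0},
  {"x": -0.014,"y": 0,"z": 0,"twist": 0},
  {"x": -0.016,"y": 0,"z": 0,"twist": 0},
])

```text
time: 4.4
tool_pos: [468.6, 9.1, 85.7]
tcp_rot: [3.142, 0.0, 3.026]
contact_force: [-1.9, 0.4, 1.9]
grip_width: 91.4
finger_force: 0.9
```

```bash
cat > two.py <<'E'
from h import *
import sys
o=bot.get_obs();print(o["time"],o["tool_pos"].round(1),o["contact_force"].round(1))
a=cam("side");b=cam("scene")
f=lambda c,x0,y0,x1,y1:cv2.resize(c["pixels"][y0:y1,x0:x1,::-1],(400,400),interpolation=cv2.INTER_CUBIC)
cv2.imwrite(sys.argv[1],np.hstack([f(a,250,115,400,265),f(b,245,130,405,290)]))
E
python3 two.py pics/b3.png
```

```text
4.4 [468.6   9.1  85.7] [-1.9  0.4  1.9]
```

View pics/b3.png

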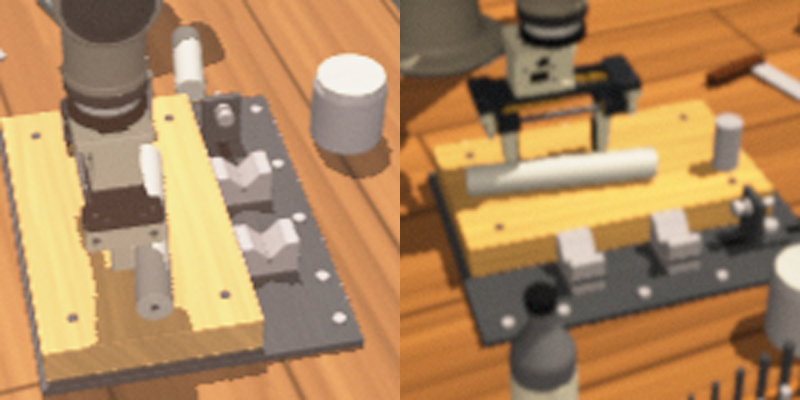

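The hand is behind the bar with both fingers in contact. The bar now looks parallel to the groove, with its right face at (154,303) in the side panel.

Request:
play_rows([
  {"x": -0.003,"y": 0,"z": 0,"twist": 0},
  {"x": -0.006,"y": 0,"z": 0,"twist": 0},
  {"x": -0.01,"y": 0,"z": 0,"twist": 0},
  {"x": -0.014,"y": 0,"z": 0,"twist": 0},
  {"x": -0.018,"y": 0,"z": 0,"twist": 0},
  {"x": -0.022,"y": 0,"z": 0,"twist": 0},
  {"x": -0.026,"y": 0,"z": 0,"twist": 0},
  {"x": -0.03,"y": 0,"z": 0,"twist": 0},
])

```text
time: 5.3
tool_pos: [498.5, 5.7, 85.7]
tcp_rot: [3.141, -0.0, 3.026]
contact_force: [-1.5, 0.1, 0.8]
grip_width: 91.9
finger_force: 1.0
```

Request:
play_rows([
  {"x": -0.004,"y": 0,"z": 0,"twist": 0},
  {"x": -0.008,"y": 0,"z": 0,"twist": 0},
  {"x": -0.012,"y": 0,"z": 0,"twist": 0},
  {"x": -0.016,"y": 0,"z": 0,"twist": 0},
  {"x": -0.02,"y": 0,"z": 0,"twist": 0},
  {"x": -0.023,"y": 0,"z": 0,"twist": 0},
  {"x": -0.026,"y": 0,"z": 0,"twist": 0},
  {"x": -0.029,"y": 0,"z": 0,"twist": 0},
])

```text
time: 6.1
tool_pos: [527.0, 2.4, 85.7]
tcp_rot: [3.142, -0.001, 3.026]
contact_force: [-2.9, 0.5, 1.3]
grip_width: 92.1
finger_force: 1.2
```

```bash
python3 two.py pics/b4.png
```

```text
6.1 [527.    2.4  85.7] [-2.9  0.5  1.3]
```

View pics/b4.png

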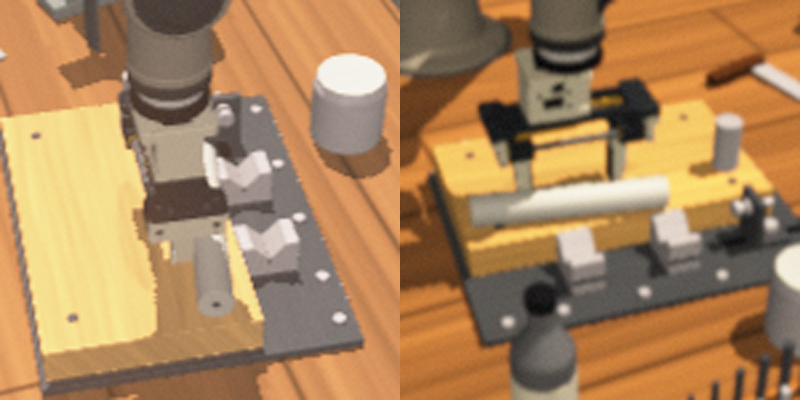

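The bar is aligned and still against the fingers, with its right face at (216,304) in the side panel. I'll carry on slowly into the V.

Request:
play_rows([
  {"x": -0.004,"y": 0,"z": 0,"twist": 0},
  {"x": -0.008,"y": 0,"z": 0,"twist": 0},
  {"x": -0.012,"y": 0,"z": 0,"twist": 0},
  {"x": -0.016,"y": 0,"z": 0,"twist": 0},
  {"x": -0.02,"y": 0,"z": 0,"twist": 0},
  {"x": -0.024,"y": 0,"z": 0,"twist": 0},
  {"x": -0.028,"y": 0,"z": 0,"twist": 0},
  {"x": -0.032,"y": 0,"z": 0,"twist": 0},
])

```text
time: 7.0
tool_pos: [559.1, -1.4, 85.7]
tcp_rot: [3.142, 0.0, 3.026]
contact_force: [-1.7, 0.3, 1.4]
grip_width: 91.9
finger_force: 0.8
```

Request:
play_rows([
  {"x": -0.003,"y": 0,"z": 0,"twist": 0},
  {"x": -0.006,"y": 0,"z": 0,"twist": 0},
  {"x": -0.009,"y": 0,"z": 0,"twist": 0},
  {"x": -0.012,"y": 0,"z": 0,"twist": 0},
  {"x": -0.015,"y": 0,"z": 0,"twist": 0},
  {"x": -0.018,"y": 0,"z": 0,"twist": 0},
  {"x": -0.021,"y": 0,"z": 0,"twist": 0},
  {"x": -0.024,"y": 0,"z": 0,"twist": 0},
])

```text
time: 7.8
tool_pos: [583.0, -4.2, 85.7]
tcp_rot: [3.142, 0.0, 3.026]
contact_force: [0.1, -0.1, 0.1]
grip_width: 92.0
finger_force: 0.0
```

```bash
python3 two.py pics/b5.png
```

```text
7.8 [583.   -4.2  85.7] [ 0.1 -0.1  0.1]
```

View pics/b5.png

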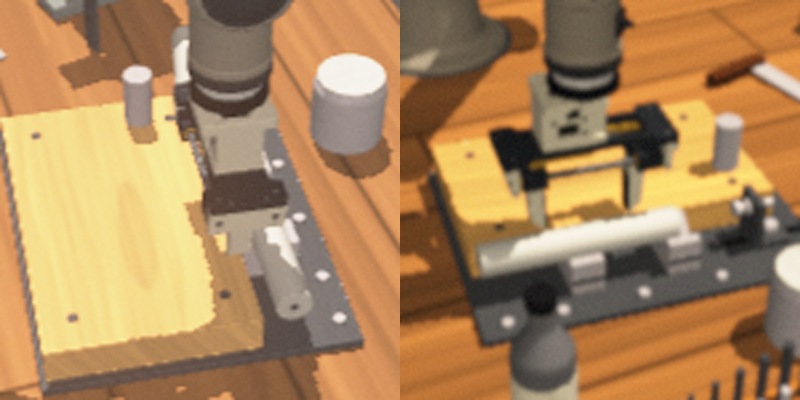

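The bar has dropped into both V-blocks, with its right face near (294,303) in the side panel. I'll back off and rise, then measure.

Request:
play_rows([
  {"x": 0.01,"y": 0,"z": 0,"twist": 0},
  {"x": 0.02,"y": 0,"z": -0.01,"twist": 0},
  {"x": 0.02,"y": 0,"z": -0.03,"twist": 0},
  {"x": 0.02,"y": -0.02,"z": -0.05,"twist": 0},
  {"x": 0.02,"y": -0.05,"z": -0.07,"twist": 0},
  {"x": 0.01,"y": -0.09,"z": -0.08,"twist": 0},
  {"x": -0.01,"y": -0.13,"z": -0.08,"twist": 0},
  {"x": -0.03,"y": -0.165,"z": -0.08,"twist": 0},
], jaw=1)

```text
time: 8.7
tool_pos: [592.9, -173.0, 167.6]
tcp_rot: [-3.141, 0.002, 3.026]
contact_force: [1.2, 0.2, 0.0]
grip_width: 32.3
finger_force: 0.0
```

```bash
python3 - <<'E'
from h import *
a=cam("side");r=R.from_euler("z",-6.6,degrees=True).as_matrix()[:2,:2];t=np.array([628.4,25.7])
J=lambda p:(r.T@(p[:2]-t)).round(1)
print("bottle",J(at(a,430,233,0)),J(at(a,434,184,170)),"face",J(at(a,360.25,228.6,57.5)))
E
python3 two.py pics/b6.png
```

```text
bottle [ 195.2 -158.4] [ 182.4 -149.6] face [  -0.6 -158.6]
8.75 [ 594.9 -178.9  167.1] [-0.9 -3.4  0.4]
```

View pics/b6.png

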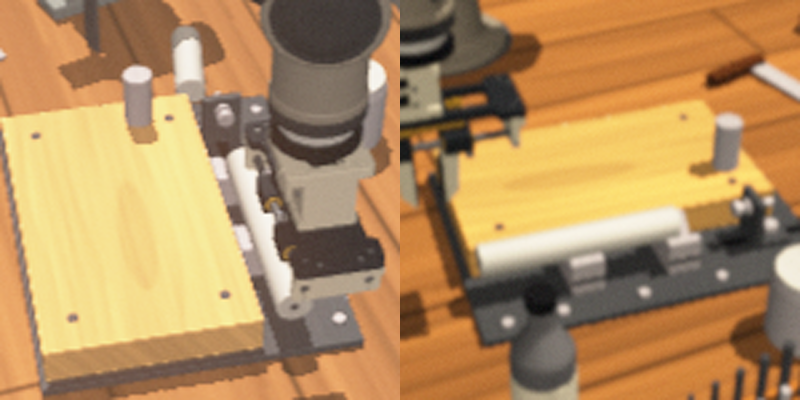

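The bar is seated in both V-blocks, with its right face at jig y≈-157, and the hand is over its right end. I'll descend with the jaw shut, then push along +y.

Request:
play_rows([
  {"x": -0.003,"y": -0.003,"z": 0,"twist": 0},
  {"x": -0.006,"y": -0.007,"z": 0,"twist": 0},
  {"x": -0.01,"y": -0.007,"z": 0.015,"twist": 0},
  {"x": -0.01,"y": -0.007,"z": 0.035,"twist": 0},
  {"x": -0.01,"y": -0.007,"z": 0.055,"twist": 0},
  {"x": -0.01,"y": -0.007,"z": 0.075,"twist": 0},
  {"x": -0.01,"y": -0.007,"z": 0.09,"twist": 0},
  {"x": -0.01,"y": -0.007,"z": 0.094,"twist": 0},
], jaw=1)

```text
time: 9.65
tool_pos: [601.3, -178.1, 68.8]
tcp_rot: [3.14, -0.004, 3.027]
contact_force: [-0.1, 0.4, -0.0]
grip_width: 0.8
finger_force: 0.0
```

Request:
play_rows([
  {"x": 0,"y": 0.003,"z": 0,"twist": 0},
  {"x": 0,"y": 0.006,"z": 0,"twist": 0},
  {"x": 0,"y": 0.009,"z": 0,"twist": 0},
  {"x": 0,"y": 0.012,"z": 0,"twist": 0},
  {"x": 0,"y": 0.015,"z": 0,"twist": 0},
  {"x": 0,"y": 0.018,"z": 0,"twist": 0},
  {"x": 0,"y": 0.021,"z": 0,"twist": 0},
  {"x": 0,"y": 0.024,"z": 0,"twist": 0},
], jaw=1)

```text
time: 10.45
tool_pos: [605.4, -155.5, 71.8]
tcp_rot: [3.142, 0.0, 3.026]
contact_force: [0.3, 0.1, -0.4]
grip_width: 0.8
finger_force: 0.0
```

Request:
play_rows([
  {"x": 0,"y": 0.003,"z": 0,"twist": 0},
  {"x": 0,"y": 0.006,"z": 0,"twist": 0},
  {"x": 0,"y": 0.009,"z": 0,"twist": 0},
  {"x": 0,"y": 0.012,"z": 0,"twist": 0},
  {"x": 0,"y": 0.015,"z": 0,"twist": 0},
  {"x": 0,"y": 0.018,"z": 0,"twist": 0},
  {"x": 0,"y": 0.021,"z": 0,"twist": 0},
  {"x": 0,"y": 0.024,"z": 0,"twist": 0},
], jaw=1)

```text
time: 11.25
tool_pos: [608.0, -133.3, 71.9]
tcp_rot: [-3.139, 0.0, 3.026]
contact_force: [-0.9, -6.4, 0.6]
grip_width: 0.6
finger_force: 3.4
```

```bash
python3 two.py pics/b7.png
```

```text
11.25 [ 608.  -133.3   71.9] [-0.9 -6.4  0.6]
```

View pics/b7.png

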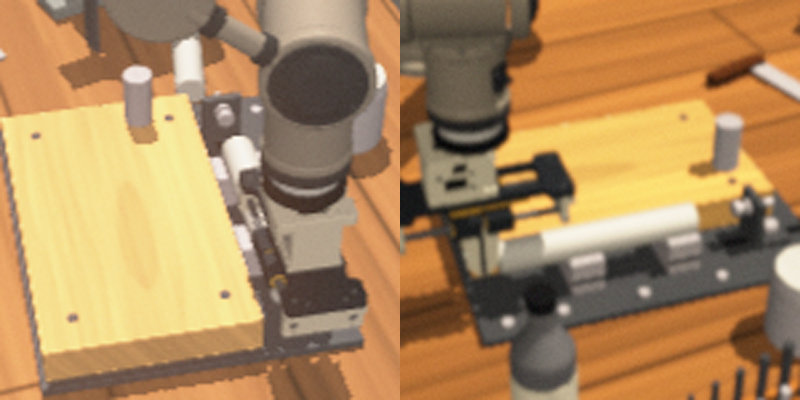

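The bar is sliding at about 6 N, and its left end is roughly 45–50 mm short of the screw head: (697,215) against (735,208) in the scene panel.

Request:
play_rows([
  {"x": 0,"y": 0.003,"z": 0,"twist": 0},
  {"x": 0,"y": 0.006,"z": 0,"twist": 0},
  {"x": 0,"y": 0.009,"z": 0,"twist": 0},
  {"x": 0,"y": 0.012,"z": 0,"twist": 0},
  {"x": 0,"y": 0.015,"z": 0,"twist": 0},
  {"x": 0,"y": 0.018,"z": 0,"twist": 0},
  {"x": 0,"y": 0.021,"z": 0,"twist": 0},
  {"x": 0,"y": 0.024,"z": 0,"twist": 0},
], jaw=1)

```text
time: 12.15
tool_pos: [610.6, -109.6, 71.9]
tcp_rot: [-3.139, -0.0, 3.026]
contact_force: [-2.2, -6.9, 2.1]
grip_width: 0.3
finger_force: 3.7
```

Request:
play_rows([
  {"x": 0,"y": 0.002,"z": 0,"twist": 0},
  {"x": 0,"y": 0.004,"z": 0,"twist": 0},
  {"x": 0,"y": 0.006,"z": 0,"twist": 0},
  {"x": 0,"y": 0.008,"z": 0,"twist": 0},
  {"x": 0,"y": 0.009,"z": 0,"twist": 0},
  {"x": 0,"y": 0.01,"z": 0,"twist": 0},
  {"x": 0,"y": 0.011,"z": 0,"twist": 0},
  {"x": 0,"y": 0.012,"z": 0,"twist": 0},
], jaw=1)

```text
time: 12.95
tool_pos: [611.9, -97.8, 71.9]
tcp_rot: [-3.139, -0.0, 3.026]
contact_force: [-2.2, -6.7, 0.9]
grip_width: 0.4
finger_force: 3.9
```

```bash
python3 two.py pics/b8.png
```

```text
12.95 [611.9 -97.8  71.9] [-2.2 -6.7  0.9]
```

View pics/b8.png

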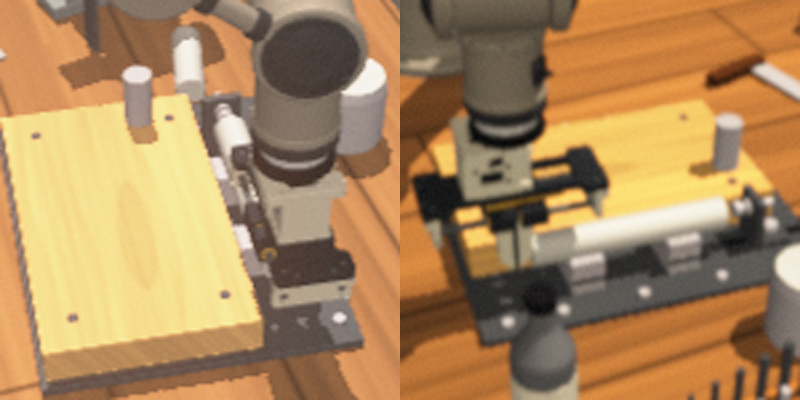

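That was my 11th picture, one over the limit of 10, so I won't view any more. It shows the left end at (730,208), about 10 mm from the head. I'll go on by force, in small steps.

Request:
play_rows([
  {"x": 0,"y": 0.001,"z": 0,"twist": 0},
  {"x": 0,"y": 0.002,"z": 0,"twist": 0},
  {"x": 0,"y": 0.003,"z": 0,"twist": 0},
  {"x": 0,"y": 0.004,"z": 0,"twist": 0},
  {"x": 0,"y": 0.005,"z": 0,"twist": 0},
  {"x": 0,"y": 0.005,"z": 0,"twist": 0},
  {"x": 0,"y": 0.005,"z": 0,"twist": 0},
  {"x": 0,"y": 0.005,"z": 0,"twist": 0},
], jaw=1)

```text
time: 13.85
tool_pos: [612.4, -92.7, 71.9]
tcp_rot: [-3.139, -0.0, 3.026]
contact_force: [-2.8, -6.1, 1.1]
grip_width: 0.2
finger_force: 3.5
```

Request:
play_rows([
  {"x": 0,"y": 0.0005,"z": 0,"twist": 0},
  {"x": 0,"y": 0.001,"z": 0,"twist": 0},
  {"x": 0,"y": 0.0015,"z": 0,"twist": 0},
  {"x": 0,"y": 0.002,"z": 0,"twist": 0},
  {"x": 0,"y": 0.0025,"z": 0,"twist": 0},
  {"x": 0,"y": 0.003,"z": 0,"twist": 0},
  {"x": 0,"y": 0.0035,"z": 0,"twist": 0},
  {"x": 0,"y": 0.004,"z": 0,"twist": 0},
], jaw=1)

```text
time: 14.65
tool_pos: [612.9, -89.0, 71.9]
tcp_rot: [-3.139, -0.0, 3.026]
contact_force: [-2.5, -7.5, 2.0]
grip_width: 0.7
finger_force: 4.0
```

Request:
play_rows([
  {"x": 0,"y": 0.0005,"z": 0,"twist": 0},
  {"x": 0,"y": 0.001,"z": 0,"twist": 0},
  {"x": 0,"y": 0.0015,"z": 0,"twist": 0},
  {"x": 0,"y": 0.002,"z": 0,"twist": 0},
  {"x": 0,"y": 0.0025,"z": 0,"twist": 0},
  {"x": 0,"y": 0.003,"z": 0,"twist": 0},
  {"x": 0,"y": 0.003,"z": 0,"twist": 0},
  {"x": 0,"y": 0.003,"z": 0,"twist": 0},
], jaw=1)

```text
time: 15.45
tool_pos: [613.2, -85.9, 71.9]
tcp_rot: [-3.139, -0.0, 3.026]
contact_force: [-3.0, -6.8, 1.4]
grip_width: 0.2
finger_force: 3.8
```

Request:
play_rows([
  {"x": 0,"y": 0.0005,"z": 0,"twist": 0},
  {"x": 0,"y": 0.001,"z": 0,"twist": 0},
  {"x": 0,"y": 0.0015,"z": 0,"twist": 0},
  {"x": 0,"y": 0.002,"z": 0,"twist": 0},
  {"x": 0,"y": 0.0025,"z": 0,"twist": 0},
  {"x": 0,"y": 0.003,"z": 0,"twist": 0},
  {"x": 0,"y": 0.003,"z": 0,"twist": 0},
  {"x": 0,"y": 0.003,"z": 0,"twist": 0},
], jaw=1)

```text
time: 16.25
tool_pos: [613.4, -84.4, 72.0]
tcp_rot: [-3.137, -0.001, 3.026]
contact_force: [-4.0, -12.9, 1.4]
grip_width: 0.6
finger_force: 6.7
```

Force is climbing and the TCP is lagging, which suggests the stop. A small press will confirm.

Request:
play_rows([
  {"x": 0,"y": 0.0005,"z": 0,"twist": 0},
  {"x": 0,"y": 0.001,"z": 0,"twist": 0},
  {"x": 0,"y": 0.0015,"z": 0,"twist": 0},
  {"x": 0,"y": 0.002,"z": 0,"twist": 0},
  {"x": 0,"y": 0.002,"z": 0,"twist": 0},
  {"x": 0,"y": 0.002,"z": 0,"twist": 0},
  {"x": 0,"y": 0.002,"z": 0,"twist": 0},
  {"x": 0,"y": 0.002,"z": 0,"twist": 0},
], jaw=1)

```text
time: 17.05
tool_pos: [613.4, -84.2, 72.0]
tcp_rot: [-3.135, -0.001, 3.026]
contact_force: [-5.6, -18.8, 1.6]
grip_width: 0.3
finger_force: 10.3
```

It's firmly against the stop: 19 N and no further motion. Now I'll back off along the axis, then up.

Request:
play_rows([
  {"x": 0,"y": -0.003,"z": 0,"twist": 0},
  {"x": 0,"y": -0.008,"z": 0,"twist": 0},
  {"x": 0,"y": -0.016,"z": 0,"twist": 0},
  {"x": 0,"y": -0.026,"z": 0,"twist": 0},
  {"x": 0,"y": -0.036,"z": 0,"twist": 0},
  {"x": 0,"y": -0.04,"z": -0.01,"twist": 0},
  {"x": 0,"y": -0.04,"z": -0.03,"twist": 0},
  {"x": 0,"y": -0.04,"z": -0.055,"twist": 0},
], jaw=1)

```text
time: 17.85
tool_pos: [609.1, -119.2, 127.1]
tcp_rot: [3.141, -0.002, 3.026]
contact_force: [-0.0, 0.4, 0.0]
grip_width: 0.4
finger_force: 0.0
```

Request:
play_rows([
  {"x": 0.01,"y": 0,"z": -0.03,"twist": 0},
  {"x": 0.03,"y": 0,"z": -0.06,"twist": 0},
  {"x": 0.06,"y": 0,"z": -0.09,"twist": 0},
  {"x": 0.09,"y": 0,"z": -0.11,"twist": 0},
  {"x": 0.12,"y": 0,"z": -0.12,"twist": 0},
  {"x": 0.14,"y": 0,"z": -0.12,"twist": 0},
  {"x": 0.15,"y": 0,"z": -0.12,"twist": 0},
  {"x": 0.15,"y": 0,"z": -0.12,"twist": 0},
], jaw=1)

```text
time: 18.65
tool_pos: [460.0, -101.7, 247.4]
tcp_rot: [-3.142, 0.001, 3.026]
contact_force: [-0.4, -0.5, -0.7]
grip_width: 0.6
finger_force: 0.0
```

Run:
```python
from h import *
o=bot.get_obs();print(o["time"],o["tool_pos"].round(1),o["contact_force"].round(1))
r=R.from_euler("z",-6.6,degrees=True).as_matrix()[:2,:2];t=np.array([628.4,25.7])
J=lambda p:(r.T@(p[:2]-t)).round(1)
a=cam("side");b=cam("scene")
for c,n in((a,"side"),(b,"scene")):
    # brightness profile along top line of the bar and its axis, jig y from -120 to 150
    hsv=cv2.cvtColor(c["pixels"],cv2.COLOR_RGB2GRAY).astype(np.float32)
    for z,x in((75.5,0),(57.5,18 if n=="scene" else 0)):
        L=[]
        for y in range(-120,151,6):
            u=proj(c,np.r_[r@np.array([x,y])+t,z]); L.append(int(cv2.getRectSubPix(hsv,(1,1),tuple(map(float,u)))[0,0]))
        print(n,z,x,L)
```

```text
18.65 [ 460.  -101.7  247.4] [-0.4 -0.5 -0.7]
side 75.5 0 [154, 157, 157, 160, 179, 232, 237, 238, 236, 237, 238, 238, 238, 238, 238, 238, 239, 238, 238, 238, 238, 239, 238, 239, 238, 238, 238, 238, 239, 239, 238, 239, 238, 238, 239, 237, 238, 237, 236, 237, 231, 175, 98, 90, 111, 131]
side 57.5 0 [81, 112, 150, 153, 135, 122, 157, 174, 236, 240, 240, 239, 240, 240, 241, 240, 241, 241, 241, 241, 241, 241, 241, 241, 241, 241, 241, 241, 241, 241, 241, 241, 242, 241, 241, 241, 242, 242, 242, 242, 242, 241, 242, 241, 239, 200]
scene 75.5 0 [177, 166, 180, 163, 161, 233, 235, 235, 235, 235, 236, 237, 237, 237, 238, 237, 239, 239, 238, 238, 238, 239, 239, 239, 238, 239, 239, 239, 238, 239, 239, 240, 239, 240, 240, 239, 239, 238, 238, 239, 235, 193, 120, 84, 71, 108]
scene 57.5 18 [110, 119, 114, 109, 107, 132, 132, 133, 137, 142, 144, 145, 143, 145, 138, 133, 134, 134, 134, 134, 135, 134, 131, 134, 133, 134, 137, 148, 151, 147, 152, 153, 147, 133, 133, 132, 134, 132, 130, 133, 117, 55, 33, 34, 40, 58]
```

Both views show the bar's top running along the groove from jig y≈-94 to ≈+126 at the seated height. The force showed it against the stop, and the hand is clear.

```bash
python3 -c "
from plant import bot
print(bot.close_job())"
```

```text
the job is handed in; nothing more can be done
None
```

The bar was rolled into both V-blocks and pushed up against the end-stop screw (19 N with no further movement), and the job was handed in at 18.7 s with the hand clear; I viewed 11 pictures, one over the limit of 10, and did not re-measure the bystanders at the end.

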